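Index the sample carousel to the reader and lock it

ROBOT

A 6-joint arm with a two-finger parallel gripper is mounted at the origin on the work surface. World frame = base frame: x ahead of the robot, y to its left, z up, the work surface at z = 0. Lengths are in m, angles in rad, forces in N, time in s.
With the tool pointing down it reaches from about 0.275 to 0.825 m from the base axis. Payload 4.9 kg.
Tool frame: the origin (TCP) lies midway between the tips of the shut fingers; the grasp point (between the pads) lies 19 mm behind it; z points along the fingers, y is the line along which they close (so a half turn about z gives the same grasp; the last joint's range is limited). The gripper opens to 85 mm and grips with 20 to 120 N. Pads are 22 mm wide; open, the fingers measure 114 mm over their backs; the gripper's body (76 mm by 85 mm) begins 54 mm behind the grasp point. The pads swing forward as they close: fully open they stand 13 mm farther back than shut.
Start: joints at [-1.32, 0.326, -0.193, 1.052, 0, 1.437], TCP at [0.206, -0.51, 0.231] pointing down, gripper open.
Joint ranges: [-2.65, 2.65], [-0.97, 1.79], [-1.3, 1.35], [-1.93, 2.1], [-1.47, 1.37], [-3.14, 3.14]. Speed limits (rad/s): [2.57, 2.57, 3.14, 3.14, 3.14, 3.14].

INTERFACE

Orientations are given as a rotation vector (axis times angle).
In Python, from rig import telemetry, imaging, ctrl gives the robot as it stands.
- The arm moves only by the tool arm_command, never from a script. Its argument "steps" is a list of rows, each an object with "jaw": the opening, from 0 (shut) to 1 (fully open); "offset": the shift along the tool's x, y, z as a fraction of full scale, a list of three; "angular": the turn, a rotation vector about the tool's x, y, z as a fraction of full scale, a list of three. A call has 1 to 20 rows; each row shifts and turns the commanded pose from where the row before left it, along the tool's axes as they then stand; what a row does not reach is not made up. Full scale, the value 1, is 50 cm for a shift and pi/4 rad for a turn. A row lasts 1/12 s, in which the tool goes at most 41.7 mm and 7.16 degrees, less where a joint would pass 70% of its speed; a pose out of reach is approached as far as the arm can. A call with a number of a shift or a turn outside -1 to 1 is refused whole. A call with a gripper value outside its range is refused whole. The fingers move at their own pace and stop on an object; "grip_force" is the grip in N (left out, the last holds). Time passes only in rows, so rows that do not move let the fingers close. It gives the time, the measured TCP pose, the force, the opening and the grip force at its end, in the units of the state.
- telemetry.state(): the state, without advancing time (a new reading comes with each control period).
- imaging.get_image(name): name is "scene" or "top" or "wrist"; returns the picture (420x560x3 uint8, blue, green, red); there is no depth.
- imaging.get_calibration(name): a dict with "intrinsics" (3x3 intrinsics, pixels), "xyz" and "rotation" of the camera in the world. Camera axes: x right, y down, z forward; pixel columns grow to the right and rows downward; lengths in m; the calibration is good to about 2 mm. A picture is of the moment at which its call begins: read the wrist's pose just before it. get_calibration takes no time and is no camera call; for the wrist camera it gives the pose at the moment of the call.
- ctrl.hand_in(): hands the job in; it is judged then, once.
The state is a dict: "clock": time; "joint_positions": joint angles; "qd": joint speeds; "joint_efforts": joint torques, N m; "position": TCP position; "eef_rot": TCP orientation; "wrist_force": force on the tool from outside, world axes, zero at the start; "ft_torque": the same for the moment, N m; "width": opening from 0.0 (shut) to 1.0 (fully open); "gripper_force": force on a finger pad.
Only numpy, scipy, OpenCV 4.12 (cv2) and the standard library are available. Lean on these libraries where they do the work, as an engineer would, in place of code of your own. Each camera call takes 0.05 s, during which the arm holds its last target. There are 200 camera calls.

TASK

On the lab bench, turn the click-stop sample carousel by its black centre handle (which has a good deal of free play) until the orange-capped tube stands at the reader (the post with the red pointer) and the carousel rests in its click stop there; only then push the blue-topped locking bolt fully home. Do not touch the tray or its tubes, and leave the cup, jar, tip box and tray of spare caps around it where they stand.

Things in the scene. Friction and masses are not known exactly. Their poses are not given: they have to be found in the camera images.
- base: Fixed white round base of the carousel, 240 mm across and 38 mm high; origin at the centre of its underside on the turning axis, z up. The reader post (52 x 50 mm, 122 mm high, red pointer on top) stands on its +y side, 135 to 185 mm from the axis; the locking bolt lies in a low guide (42 mm high) on its -y side.
- carousel (a joint): Angle of the carousel about the base's vertical axis (rad), anticlockwise from above positive; turns either way, over a full turn. At 0 (or a whole turn) the orange tube is at the reader. Six spring click stops, at multiples of 1.047; breaking out of one takes about 0.2 N m, past half-way it falls into the next. It starts two or three stops from the reader.
- handle_grip (a point): Grip point of the black bar handle on the carousel's steel centre column: on the turning axis, 147 mm above the bench. The bar is 50 mm long along this point's x, 14 mm wide along its y, and reaches from 120 to 158 mm above the bench. Its drive is worn: it has about 40 degrees of free play on the carousel (up to 20 each way) before it drives it. Higher than the tubes.
- tray: White disc (200 mm across, top at 54 mm) turning with the carousel, with six upright tubes, caps 16 mm wide, tops at 114 mm, 88 mm from the axis: one orange, five purple. Origin on the axis at bench level; the orange cap is on its +y side. Not to be touched. Around it runs a steel lock ring with a notch for the bolt at each stop.
- orange_cap (a point): Centre of the top of the orange cap, 114 mm above the bench.
- reader_spot (a point): Fixed point in front of the reader where the top of the orange cap belongs: 88 mm from the axis on the base's +y side, 114 mm above the bench.
- bolt (a joint): Travel of the locking bolt (m): 0 is drawn back, 0.016 is fully home in a notch of the lock ring. It slides level along the base's +y, towards the turning axis, with about 3 N of friction, and stays where it is left. Unless the carousel sits in a click stop it runs against the lock ring after some 5 mm.
- bolt_grip (a point): Grip point on the bolt's upright post: on the post's axis, 104 mm above the bench; 172 mm from the turning axis on the base's -y side when the bolt is drawn back. The blue top of the post is 14 mm in diameter, from 81 to 117 mm above the bench; below it a 12 mm steel stem goes down to the bolt at 54 mm.
- cup: Loose specimen cup, orange lid, 62 mm across, 69 mm high; origin at the centre of its underside.
- reagent: Loose amber jar with a blue cap, 48 mm across, 100 mm high; origin under its centre.
- tipbox: Loose blue pipette-tip box, 87 x 122 mm, 67 mm high; origin under its centre.
- beads: Loose grey tray of spare caps, 100 x 140 mm, 30 mm high; origin under its centre.
There are look-alikes about, which are no part of the job. What is shaped like the tipbox but turquoise or yellow is not meant.

How it is judged:
On the way:
1. the orange-capped tube stands at rest at the reader while the bolt is still drawn back (horizontal distance between orange_cap and reader_spot below 0.005 m and velocity of joint carousel between -0.05 and 0.05 rad/s and value of joint bolt below 0.007 m), for 0.2 s.
At the end, for the whole second after the job is handed in: The orange cap is within 5 mm of its spot at the reader (seen from above), the carousel is at rest, the bolt is pushed home to at least 13.5 of its 16 mm, and the cup, jar, tip box and spare-cap tray are upright within 30 mm of where they stood (horizontal distance between orange_cap and reader_spot below 0.005 m and velocity of joint carousel between -0.05 and 0.05 rad/s and value of joint bolt above 0.0135 m and distance of each of cup, reagent, tipbox, beads from where it was at the start of the episode below 0.03 m and angle between each of cup, reagent, tipbox, beads's own z axis and vertical below 0.2 rad); the robot touches nothing.
It fails at once if the tray or its tubes touched (more than 2 N) (contact force between tray and anything else above 2 N).
It fails at once if a bystander pushed more than 30 mm from its place or tipped over (distance of any of cup, reagent, tipbox, beads from where it was at the start of the episode above 0.03 m or angle between any of cup, reagent, tipbox, beads's own z axis and vertical above 0.5 rad).
It also fails if it takes over 67 s, if anything falls off the work surface, if the arm or the gripper's body presses on something with over 40 N, if the wrist force passes 120 N, or if a joint passes its speed limit or range.

## Working session

There is one attempt and no reset: what is moved stays moved. The work goes in short steps, Python scripts to look and compute and a tool call to move; the robot and the scene stay as the last step left them, time stands still between calls to the robot, and variables do not carry over. Pictures are saved under pics/ and viewed, at most 10 in all, crops included, and the job is handed in when it is done.

Besides the shell and the picture viewer there is one more tool, called after "Emit:" as name([rows], argument=value, ...), one row to a line, values as JSON. arm_command: Moves the arm, as the interface text tells. Its arguments: {"type":"object","properties":{"steps":{"type":"array"},"grip_force":{"type":"number"}},"required":["steps"]}

```bash
mkdir -p pics
python3 - <<'E'
from rig import telemetry, imaging
import cv2, numpy as np
print(telemetry.state())
for n in ("scene","top"):
    cv2.imwrite(f"pics/{n}0.png",imaging.get_image(n)); c=imaging.get_calibration(n); print(n,c)
a=cv2.imread("pics/scene0.png");b=cv2.imread("pics/top0.png")
E
```

```text
{'clock': 0.0, 'joint_positions': array([-1.32017548e+00,  3.26919479e-01, -1.93604760e-01,  1.05199015e+00,
       -3.01030796e-05,  1.43658742e+00]), 'qd': array([ 1.59953761e-05,  1.20234040e-03,  5.44371030e-04, -7.86847232e-04,
       -8.16625580e-04,  2.19138691e-03]), 'joint_efforts': array([-1.16263654e-03, -4.43399584e+01,  2.62441832e+01,  1.55822304e-02,
       -2.42272881e-04,  3.97302500e-06]), 'position': array([ 0.20632098, -0.50919998,  0.2305072 ]), 'eef_rot': array([-3.08193372e+00, -6.00438399e-01,  2.04087384e-04]), 'wrist_force': array([-0.21785851, -0.05529853,  0.58768727]), 'ft_torque': array([-0.00870184, -0.01362069, -0.06278154]), 'gripper_force': 0.0, 'width': 0.9988797127302766}
scene {'intrinsics': array([[484.61637466,   0.        , 268.94751649],
       [  0.        , 484.61637466, 195.94978432],
       [  0.        ,   0.        ,   1.        ]]), 'xyz': array([1.22745514, 0.34726017, 1.27676218]), 'rotation': array([-1.368609  , -2.38848292,  0.70627562])}
top {'intrinsics': array([[425.57055976,   0.        , 274.98421012],
       [  0.        , 425.57055976, 212.77832062],
       [  0.        ,   0.        ,   1.        ]]), 'xyz': array([ 0.43188359, -0.01713762,  1.39260297]), 'rotation': array([-2.16223871,  2.16159231, -0.11372714])}
```

View pics/top0.png

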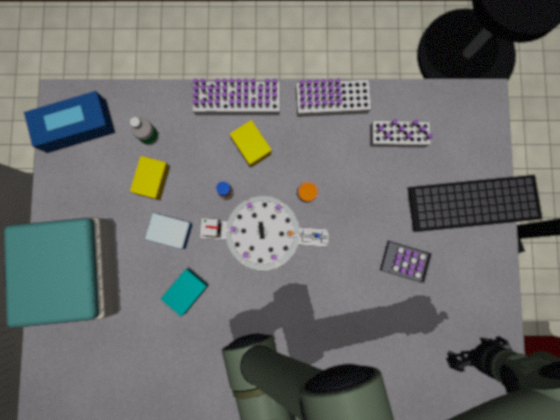

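View pics/scene0.png

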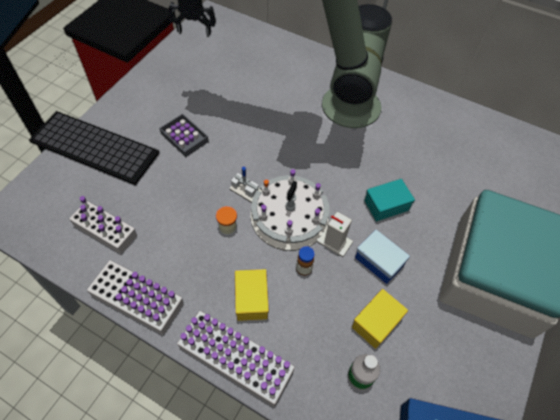

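The top view shows the carousel centred near (262,233), with the reader to its left at (210,228) and the bolt post to its right at (317,236). An orange cap sits near (292,233), next to the bolt, so it is about three stops from the reader. The black handle is at (262,230). Near the carousel stand the cup at (307,192), the jar at (224,189), and the light-blue tip box at (168,231), as opposed to the yellow and turquoise look-alikes. The spare-cap tray is at (406,262).

```bash
cat > h.py <<'E'
import numpy as np, cv2
from scipy.spatial.transform import Rotation as R
from rig import telemetry, imaging, ctrl
def ray(c,px):
    K=c["intrinsics"]; r=np.array(c["rotation"]); M=R.from_rotvec(r).as_matrix() if r.shape==(3,) else r
    return np.array(c["xyz"]), M@np.linalg.solve(K,[px[0],px[1],1.])
def plane(c,px,z):
    o,d=ray(c,px); return o+d*(z-o[2])/d[2]
def proj(c,p):
    M=R.from_rotvec(c["rotation"]).as_matrix(); q=c["intrinsics"]@(M.T@(np.asarray(p)-c["xyz"])); return q[:2]/q[2]
def blobs(im,hlo,hhi,slo=90,vlo=50,amin=8):
    h=cv2.cvtColor(im,cv2.COLOR_BGR2HSV); m=cv2.inRange(h,(hlo,slo,vlo),(hhi,255,255))
    n,_,st,ce=cv2.connectedComponentsWithStats(m); return [(ce[i],st[i,4]) for i in range(1,n) if st[i,4]>=amin]
E
python3 - <<'E'
from h import *
np.set_printoptions(precision=4,suppress=True)
for n,(x0,x1,y0,y1) in {"top":(190,345,180,280),"scene":(220,360,150,260)}.items():
    im=cv2.imread(f"pics/{n}0.png"); c=imaging.get_calibration(n)
    for col,lo,hi,s,z in(("orange",3,18,120,.114),("purple",125,160,50,.114),("blue",100,124,90,.117),("red",0,4,130,.122)):
        for p,a in blobs(im,lo,hi,s,40,4):
            if x0<p[0]<x1 and y0<p[1]<y1: print(n,col,p.round(1),a,plane(c,p,z)[:2])
    cr=im[y0:y1,x0:x1]; cv2.imwrite(f"pics/crop_{n}.png",cv2.resize(cr,None,fx=4,fy=4,interpolation=cv2.INTER_CUBIC)[:600,:800])
a=cv2.imread("pics/crop_top.png");print(a.shape)
E
```

```text
top orange [307.3 191.4] 309 [ 0.6393 -0.1084]
top orange [290.5 232.7] 14 [ 0.5136 -0.0568]
top purple [249.1 205. ] 20 [0.5977 0.0684]
top purple [278. 207.] 21 [ 0.5915 -0.0192]
top purple [232.8 228.8] 20 [0.5255 0.1171]
top purple [245. 255.] 21 [0.4468 0.0795]
top purple [274. 257.] 21 [ 0.4409 -0.0072]
top blue [222.7 187.8] 158 [0.6499 0.1488]
top blue [317.4 235.1] 14 [ 0.5061 -0.1371]
top red [214.4 227. ] 21 [0.5301 0.1714]
scene orange [265.8 182.5] 26 [ 0.5197 -0.0554]
scene orange [226.  215.8] 324 [ 0.6746 -0.0936]
scene purple [292.5 171.7] 33 [ 0.4455 -0.0069]
scene purple [317.7 185.8] 30 [0.4526 0.081 ]
scene purple [263.1 207.2] 31 [ 0.5972 -0.0189]
scene purple [317.3 211.1] 34 [0.5304 0.1194]
scene purple [289.2 223. ] 26 [0.605  0.0698]
scene purple [301.  259.8] 5 [0.6877 0.151 ]
scene blue [243.3 170.4] 27 [ 0.518  -0.1336]
scene blue [306.1 253.6] 201 [0.6661 0.1547]
scene red [336.2 218.8] 18 [0.5311 0.1777]
(400, 620, 3)
```

View pics/crop_top.png

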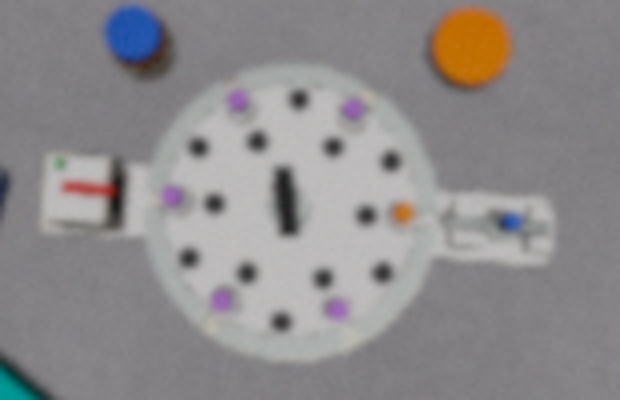

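View pics/crop_scene.png

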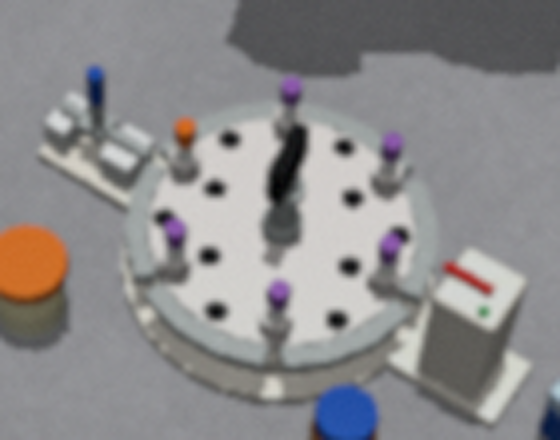

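The tube with the orange cap, top-crop (402,213), is the one at the bolt, so it is exactly three stops from the reader. The big orange disc at crop (470,46) is the cup lid. The blue post top is at crop (511,222), and the blue disc at (133,33) is the jar cap. The handle runs nearly vertically, crop (283,168) to (290,233).

The cap coordinates put the axis at about (0.520, 0.030), and the cap radius comes out at 87–88 mm, as it should. I'll measure the handle and work out the approach.

```bash
cat >> h.py <<'E'
def toolrel(target, yaw=None):
    """remaining shift in current tool axes (fraction of 0.5 m) and turn (fraction of pi/4) for tool-down at yaw (deg, of tool x)"""
    s=telemetry.state(); Rm=R.from_rotvec(s["eef_rot"])
    d=Rm.inv().apply(np.array(target)-s["position"])/.5
    x=Rm.apply([1,0,0]); y0=np.degrees(np.arctan2(x[1],x[0]))
    out=[d.round(4),"yaw now",round(y0,2)]
    if yaw is not None:
        g=R.from_euler("z",yaw,degrees=True)*R.from_rotvec([np.pi,0,0]); out.append(((Rm.inv()*g).as_rotvec()/(np.pi/4)).round(4))
    return out
E
python3 - <<'E'
from h import *
np.set_printoptions(precision=4,suppress=True)
im=cv2.imread("pics/top0.png"); c=imaging.get_calibration("top")
m=np.zeros(im.shape[:2],np.uint8); m[215:245,250:275]=(cv2.cvtColor(im,cv2.COLOR_BGR2GRAY)[215:245,250:275]<80)*255
n,l,st,ce=cv2.connectedComponentsWithStats(m); i=1+st[1:,4].argmax(); p=np.argwhere(l==i)[:,::-1].astype(np.float32)
(ct,sz,_)=cv2.minAreaRect(p); v=np.linalg.svd(p-p.mean(0))[2][0]; q=p.mean(0)
a=plane(c,q,.158);b=plane(c,q+10*v,.158); d=b-a
print(st[i],ct,sz,a,np.degrees(np.arctan2(d[1],d[0]))%180)
print(toolrel([.519,.0305,.26],8))
E
```

```text
[259 223   5  15  51] (260.8846435546875, 230.07696533203125) (14.263994216918945, 3.4729723930358887) [0.5187 0.0304 0.158 ] 8.75011331018888
[array([ 0.9848, -0.766 , -0.0574]), 'yaw now', np.float64(22.04), array([-0.002 , -0.0001,  0.3121])]
```

Emit:
arm_command([
  {"jaw": 1,"offset": [0.02,-0.016,-0.003],"angular": [0,0,0]},
  {"jaw": 1,"offset": [0.04,-0.03,-0.003],"angular": [0,0,0]},
  {"jaw": 1,"offset": [0.054,-0.042,-0.003],"angular": [0,0,0]},
  {"jaw": 1,"offset": [0.054,-0.042,-0.003],"angular": [0,0,0]},
  {"jaw": 1,"offset": [0.054,-0.042,-0.003],"angular": [0,0,0]},
  {"jaw": 1,"offset": [0.054,-0.042,-0.003],"angular": [0,0,0]},
  {"jaw": 1,"offset": [0.054,-0.042,-0.003],"angular": [0,0,0]},
  {"jaw": 1,"offset": [0.054,-0.042,-0.003],"angular": [0,0,0]},
  {"jaw": 1,"offset": [0.054,-0.042,-0.003],"angular": [0,0,0]},
  {"jaw": 1,"offset": [0.054,-0.042,-0.003],"angular": [0,0,0]},
  {"jaw": 1,"offset": [0.054,-0.042,-0.003],"angular": [0,0,0]},
  {"jaw": 1,"offset": [0.054,-0.042,-0.003],"angular": [0,0,0]},
  {"jaw": 1,"offset": [0.054,-0.042,-0.003],"angular": [0,0,0]},
  {"jaw": 1,"offset": [0.054,-0.042,-0.003],"angular": [0,0,0]},
  {"jaw": 1,"offset": [0.054,-0.042,-0.003],"angular": [0,0,0]},
  {"jaw": 1,"offset": [0.054,-0.042,-0.003],"angular": [0,0,0]},
  {"jaw": 1,"offset": [0.054,-0.042,-0.003],"angular": [0,0,0]},
  {"jaw": 1,"offset": [0.054,-0.042,-0.003],"angular": [0,0,0]},
  {"jaw": 1,"offset": [0.04,-0.03,-0.003],"angular": [0,0,0]},
  {"jaw": 1,"offset": [0.02,-0.02,0],"angular": [0,0,0]},
])

```text
clock: 1.77
position: [0.519, 0.0341, 0.2599]
eef_rot: [-3.082, -0.605, -0.001]
wrist_force: [-0.1, -0.1, 0.4]
width: 0.999
gripper_force: 0.0
```

Emit:
arm_command([
  {"jaw": 1,"offset": [0,0,0],"angular": [0,0,0.1]},
  {"jaw": 1,"offset": [0,0,0],"angular": [0,0,0.1]},
  {"jaw": 1,"offset": [0,0,0],"angular": [0,0,0.09]},
  {"jaw": 1,"offset": [0,0,0],"angular": [0,0,0]},
  {"jaw": 1,"offset": [0,0,0],"angular": [0,0,0]},
])

```text
clock: 2.18
position: [0.5177, 0.0314, 0.2597]
eef_rot: [-3.131, -0.25, 0.001]
wrist_force: [-0.6, 0.2, 0.0]
width: 0.999
gripper_force: 0.0
```

Run:
```python
from h import *
np.set_printoptions(precision=4,suppress=True)
s=telemetry.state(); c=imaging.get_calibration("wrist"); im=imaging.get_image("wrist"); cv2.imwrite("pics/w1.png",im)
print(s["clock"],s["position"],s["joint_positions"],c); print(toolrel([.5187,.0304,.128],8.75))
print(proj(c,[.5187,.0304,.158]))
```

```text
2.1833 [0.5177 0.0314 0.2597] [-0.0819  0.2506 -0.2229  1.0978  0.0002  2.9003] {'intrinsics': array([[366.814 ,   0.    , 282.1944],
       [  0.    , 366.814 , 202.6231],
       [  0.    ,   0.    ,   1.    ]]), 'xyz': array([0.5974, 0.0437, 0.402 ]), 'rotation': array([ 2.1993, -1.8722, -0.2958])}
[array([0.0015, 0.0019, 0.2635]), 'yaw now', np.float64(9.11), array([-0.0003,  0.0005,  0.008 ])]
[283.0576 203.6259]
```

View pics/w1.png

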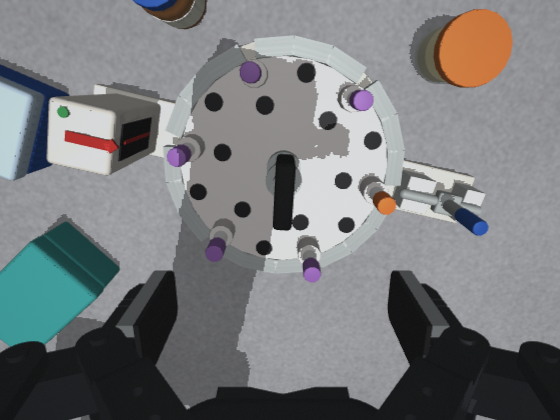

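The wrist view shows the handle bar's top from about (285,155) to (283,230), the orange cap at (387,203), five purple caps, and the blue post top at (480,227). I'll refine the axis and handle from these.

Run:
```python
from h import *
np.set_printoptions(precision=4,suppress=True)
c=imaging.get_calibration("wrist"); im=cv2.imread("pics/w1.png")
P=[]
for col,lo,hi,s,z in(("orange",3,18,150,.114),("purple",125,160,90,.114),("blue",105,120,170,.117)):
    for p,a in blobs(im,lo,hi,s,60,60):
        w=plane(c,p,z)[:2]
        if 160<p[0]<500 and 50<p[1]<290: print(col,p.round(1),a,w)
        if 160<p[0]<400 and 50<p[1]<290: P.append(w)
P=np.array(P); print("axis",P.mean(0),np.linalg.norm(P-P.mean(0),axis=1))
m=np.zeros(im.shape[:2],np.uint8); m[140:245,260:310]=(cv2.cvtColor(im,cv2.COLOR_BGR2GRAY)[140:245,260:310]<45)*255
n,l,st,ce=cv2.connectedComponentsWithStats(m); i=1+st[1:,4].argmax(); p=np.argwhere(l==i)[:,::-1].astype(np.float32)
bx=cv2.boxPoints(cv2.minAreaRect(p)); w=np.array([plane(c,q,.158)[:2] for q in bx]); print(bx,w,w.mean(0),[np.linalg.norm(w[k]-w[k-1]) for k in range(4)])
d=w[0]-w[1] if np.linalg.norm(w[0]-w[1])>.03 else w[1]-w[2]; print(np.degrees(np.arctan2(d[1],d[0]))%180)
```

```text
orange [383.9 202.6] 364 [ 0.5188 -0.0542]
purple [249.9  72. ] 346 [0.6019 0.0684]
purple [360.9 100. ] 367 [ 0.5955 -0.0171]
purple [178.3 155.5] 361 [0.531  0.1162]
purple [215.2 249.5] 332 [0.4543 0.0788]
purple [311.  269.9] 323 [ 0.4481 -0.0062]
blue [472.9 222.6] 356 [ 0.5143 -0.1306]
axis [0.5249 0.031 ] [0.0854 0.0856 0.0854 0.0854 0.0853 0.0853]
[[272.1746 228.7415]
 [276.1982 153.6356]
 [295.6601 154.6782]
 [291.6366 229.7841]] [[0.4989 0.0349]
 [0.5529 0.0404]
 [0.5543 0.0274]
 [0.5003 0.021 ]] [0.5266 0.0309] [np.float64(0.01396057264573733), np.float64(0.054259473102819054), np.float64(0.013072421439048021), np.float64(0.054314548880008175)]
5.83461165814154
```

Both views agree once I allow for seeing the cap sides: the axis is about (0.5215, 0.031) and the handle yaw about 6.5°. Next I descend and grip.

Emit:
arm_command([
  {"jaw": 1,"offset": [0.0074,0.002,0.02],"angular": [0,0,0.058]},
  {"jaw": 1,"offset": [0,0,0.04],"angular": [0,0,0]},
  {"jaw": 1,"offset": [0,0,0.04],"angular": [0,0,0]},
  {"jaw": 1,"offset": [0,0,0.04],"angular": [0,0,0]},
  {"jaw": 1,"offset": [0,0,0.04],"angular": [0,0,0]},
  {"jaw": 1,"offset": [0,0,0.04],"angular": [0,0,0]},
  {"jaw": 1,"offset": [0,0,0.03],"angular": [0,0,0]},
  {"jaw": 1,"offset": [0,0,0.013],"angular": [0,0,0]},
  {"jaw": 1,"offset": [0,0,0],"angular": [0,0,0]},
  {"jaw": 1,"offset": [0,0,0],"angular": [0,0,0]},
])

```text
clock: 3.07
position: [0.5222, 0.0304, 0.1286]
eef_rot: [-3.137, -0.176, 0.0]
wrist_force: [0.4, -0.2, -0.1]
width: 1.0
gripper_force: 0.0
```

Emit:
arm_command([
  {"jaw": 0.5,"offset": [0,0,0],"angular": [0,0,0]},
  {"jaw": 0.35,"offset": [0,0,0],"angular": [0,0,0]},
  {"jaw": 0.2,"offset": [0,0,0],"angular": [0,0,0]},
  {"jaw": 0,"offset": [0,0,0],"angular": [0,0,0]},
  {"jaw": 0,"offset": [0,0,0],"angular": [0,0,0]},
  {"jaw": 0,"offset": [0,0,0],"angular": [0,0,0]},
  {"jaw": 0,"offset": [0,0,0],"angular": [0,0,0]},
  {"jaw": 0,"offset": [0,0,0],"angular": [0,0,0]},
  {"jaw": 0,"offset": [0,0,0],"angular": [0,0,0]},
  {"jaw": 0,"offset": [0,0,0],"angular": [0,0,0]},
], grip_force=30)

```text
clock: 3.9
position: [0.5222, 0.031, 0.1286]
eef_rot: [-3.135, -0.176, -0.001]
wrist_force: [-2.7, 4.1, 5.5]
width: 0.159
gripper_force: 32.5
```

Run:
```python
from h import *
s=telemetry.state(); print({k:np.round(s[k],3) for k in s})
```

```text
{'clock': np.float64(3.9), 'joint_positions': array([-8.300e-02,  3.710e-01, -4.120e-01,  7.870e-01,  1.000e-03,
        2.947e+00]), 'qd': array([ 0.001, -0.001,  0.001,  0.001,  0.   ,  0.001]), 'joint_efforts': array([-2.2670e+00, -4.0753e+01,  2.2289e+01, -7.8100e-01, -1.0770e+00,
       -1.0000e-02]), 'position': array([0.522, 0.031, 0.129]), 'eef_rot': array([-3.135e+00, -1.760e-01, -1.000e-03]), 'wrist_force': array([-2.689,  4.076,  5.547]), 'ft_torque': array([0.7  , 0.285, 0.003]), 'gripper_force': np.float64(32.471), 'width': np.float64(0.159)}
```

Gripped: the width of about 13.5 mm matches the 14 mm bar. Now I turn anticlockwise.

Emit:
arm_command([
  {"jaw": 0,"offset": [0,0,0],"angular": [0,0,-0.08]},
  {"jaw": 0,"offset": [0,0,0],"angular": [0,0,-0.08]},
  {"jaw": 0,"offset": [0,0,0],"angular": [0,0,-0.08]},
  {"jaw": 0,"offset": [0,0,0],"angular": [0,0,-0.08]},
  {"jaw": 0,"offset": [0,0,0],"angular": [0,0,-0.08]},
  {"jaw": 0,"offset": [0,0,0],"angular": [0,0,-0.08]},
  {"jaw": 0,"offset": [0,0,0],"angular": [0,0,-0.08]},
  {"jaw": 0,"offset": [0,0,0],"angular": [0,0,-0.08]},
  {"jaw": 0,"offset": [0,0,0],"angular": [0,0,-0.08]},
  {"jaw": 0,"offset": [0,0,0],"angular": [0,0,-0.08]},
  {"jaw": 0,"offset": [0,0,0],"angular": [0,0,-0.08]},
  {"jaw": 0,"offset": [0,0,0],"angular": [0,0,-0.08]},
  {"jaw": 0,"offset": [0,0,0],"angular": [0,0,-0.08]},
  {"jaw": 0,"offset": [0,0,0],"angular": [0,0,-0.08]},
  {"jaw": 0,"offset": [0,0,0],"angular": [0,0,-0.08]},
  {"jaw": 0,"offset": [0,0,0],"angular": [0,0,-0.08]},
  {"jaw": 0,"offset": [0,0,0],"angular": [0,0,-0.08]},
  {"jaw": 0,"offset": [0,0,0],"angular": [0,0,-0.08]},
  {"jaw": 0,"offset": [0,0,0],"angular": [0,0,-0.08]},
  {"jaw": 0,"offset": [0,0,0],"angular": [0,0,-0.08]},
])

```text
clock: 5.57
position: [0.5212, 0.0321, 0.1286]
eef_rot: [-2.428, -1.988, -0.002]
wrist_force: [-4.9, 7.7, 8.8]
width: 0.16
gripper_force: 33.0
```

```bash
cat > st.py <<'E'
from h import *
np.set_printoptions(precision=4,suppress=True)
s=telemetry.state(); print({k:np.round(s[k],3) for k in ("clock","position","wrist_force","ft_torque","width","joint_positions")}, toolrel([.5215,.031,.13])[2])
c=imaging.get_calibration("top"); im=imaging.get_image("top"); cv2.imwrite("pics/t_%05d.png"%(s["clock"]*100),im)
for n in("top","scene"):
    c=imaging.get_calibration(n); im=imaging.get_image(n); A=np.array([.5215,.031])
    for col,lo,hi,q in(("orange",3,18,120),("purple",125,160,50)):
        for p,a in blobs(im,lo,hi,q,40,4):
            w=plane(c,p,.114)[:2]-A
            if .06<np.hypot(*w)<.11: print(n,col,p.round(1),a,np.hypot(*w).round(4),np.degrees(np.arctan2(w[1],w[0])).round(1))
E
python3 st.py
```

```text
{'clock': np.float64(5.567), 'position': array([0.521, 0.032, 0.129]), 'wrist_force': array([-4.871,  7.694,  8.803]), 'ft_torque': array([ 1.303,  0.71 , -0.276]), 'width': np.float64(0.16), 'joint_positions': array([-0.082,  0.371, -0.413,  0.789,  0.003,  1.688])} 78.61
top purple [290.5 231.5] 22 0.088 -92.8
top purple [275.1 256.3] 20 0.0888 -152.1
scene orange [263.7 208.2] 29 0.0908 -31.0
scene purple [265. 183.] 30 0.0874 -89.3
scene purple [316.9 185. ] 31 0.0842 146.4
scene purple [317.7 209.9] 35 0.0876 86.8
scene purple [290.7 223.2] 34 0.0923 27.5
```

Emit:
arm_command([
  {"jaw": 0,"offset": [0,0,0],"angular": [0,0,-0.08]},
  {"jaw": 0,"offset": [0,0,0],"angular": [0,0,-0.08]},
  {"jaw": 0,"offset": [0,0,0],"angular": [0,0,-0.08]},
  {"jaw": 0,"offset": [0,0,0],"angular": [0,0,-0.08]},
  {"jaw": 0,"offset": [0,0,0],"angular": [0,0,-0.08]},
  {"jaw": 0,"offset": [0,0,0],"angular": [0,0,-0.08]},
  {"jaw": 0,"offset": [0,0,0],"angular": [0,0,-0.08]},
  {"jaw": 0,"offset": [0,0,0],"angular": [0,0,-0.08]},
  {"jaw": 0,"offset": [0,0,0],"angular": [0,0,-0.08]},
  {"jaw": 0,"offset": [0,0,0],"angular": [0,0,-0.08]},
  {"jaw": 0,"offset": [0,0,0],"angular": [0,0,-0.08]},
  {"jaw": 0,"offset": [0,0,0],"angular": [0,0,-0.08]},
  {"jaw": 0,"offset": [0,0,0],"angular": [0,0,-0.08]},
  {"jaw": 0,"offset": [0,0,0],"angular": [0,0,-0.08]},
  {"jaw": 0,"offset": [0,0,0],"angular": [0,0,-0.08]},
  {"jaw": 0,"offset": [0,0,0],"angular": [0,0,-0.08]},
  {"jaw": 0,"offset": [0,0,0],"angular": [0,0,-0.08]},
  {"jaw": 0,"offset": [0,0,0],"angular": [0,0,-0.08]},
  {"jaw": 0,"offset": [0,0,0],"angular": [0,0,-0.08]},
  {"jaw": 0,"offset": [0,0,0],"angular": [0,0,-0.08]},
])

```text
clock: 7.38
position: [0.5199, 0.0316, 0.1286]
eef_rot: [-0.797, -3.035, -0.002]
wrist_force: [-7.4, 4.5, 12.5]
width: 0.156
gripper_force: 33.4
```

```bash
python3 st.py
```

```text
{'clock': np.float64(7.383), 'position': array([0.52 , 0.032, 0.129]), 'wrist_force': array([-7.429,  4.494, 12.455]), 'ft_torque': array([ 0.962,  1.531, -0.159]), 'width': np.float64(0.156), 'joint_positions': array([-0.082,  0.37 , -0.414,  0.79 ,  0.002,  0.431])} 150.58
top purple [290.  225.1] 20 0.0878 -80.1
top purple [280.5 252.8] 18 0.0892 -139.7
scene orange [296.8 222.8] 32 0.0917 38.1
scene purple [313.2 181.1] 30 0.0831 158.1
scene purple [262.1 187.7] 27 0.0884 -77.1
scene purple [320.1 205.1] 39 0.087 98.5
scene purple [267.7 213.2] 26 0.091 -18.2
```

Emit:
arm_command([
  {"jaw": 0,"offset": [0,0,0],"angular": [0,0,-0.06]},
  {"jaw": 0,"offset": [0,0,0],"angular": [0,0,-0.06]},
  {"jaw": 0,"offset": [0,0,0],"angular": [0,0,-0.06]},
  {"jaw": 0,"offset": [0,0,0],"angular": [0,0,-0.06]},
  {"jaw": 0,"offset": [0,0,0],"angular": [0,0,-0.06]},
  {"jaw": 0,"offset": [0,0,0],"angular": [0,0,-0.06]},
  {"jaw": 0,"offset": [0,0,0],"angular": [0,0,-0.04]},
  {"jaw": 0,"offset": [0,0,0],"angular": [0,0,-0.04]},
  {"jaw": 0,"offset": [0,0,0],"angular": [0,0,-0.04]},
  {"jaw": 0,"offset": [0,0,0],"angular": [0,0,-0.02]},
  {"jaw": 0,"offset": [0,0,0],"angular": [0,0,0]},
  {"jaw": 0,"offset": [0,0,0],"angular": [0,0,0]},
  {"jaw": 0,"offset": [0,0,0],"angular": [0,0,0]},
])

```text
clock: 8.62
position: [0.5198, 0.0311, 0.1286]
eef_rot: [-0.194, -3.132, -0.001]
wrist_force: [-7.9, 4.5, 12.3]
width: 0.159
gripper_force: 33.4
```

```bash
python3 st.py
```

```text
{'clock': np.float64(8.617), 'position': array([0.52 , 0.031, 0.129]), 'wrist_force': array([-7.864,  4.502, 12.251]), 'ft_torque': array([0.761, 1.535, 0.021]), 'width': np.float64(0.159), 'joint_positions': array([-0.083,  0.37 , -0.414,  0.791,  0.001,  0.041])} 172.92
top purple [282. 210.] 14 0.0871 -45.7
top purple [289.8 237.8] 20 0.0885 -105.1
scene orange [315.9 212.6] 30 0.0886 80.0
scene purple [267.1 180.7] 29 0.0868 -96.2
scene purple [318.7 187.9] 31 0.0849 138.8
scene purple [262.1 205.2] 32 0.0906 -37.8
scene purple [286.8 222.9] 31 0.0926 20.9
```

Emit:
arm_command([
  {"jaw": 0,"offset": [0,0,0],"angular": [0,0,0]},
  {"jaw": 0,"offset": [0,0,0],"angular": [0,0,0]},
  {"jaw": 0,"offset": [0,0,0],"angular": [0,0,0]},
  {"jaw": 0,"offset": [0,0,0],"angular": [0,0,0]},
])

```text
clock: 9.1
position: [0.5198, 0.0311, 0.1286]
eef_rot: [-0.194, -3.132, -0.001]
wrist_force: [-9.6, 4.7, 11.8]
width: 0.156
gripper_force: 33.4
```

```bash
python3 st.py
```

```text
{'clock': np.float64(9.1), 'position': array([0.52 , 0.031, 0.129]), 'wrist_force': array([-9.595,  4.662, 11.836]), 'ft_torque': array([ 0.771,  1.538, -0.005]), 'width': np.float64(0.156), 'joint_positions': array([-0.083,  0.37 , -0.414,  0.791,  0.001,  0.041])} 172.92
top purple [290.4 232.8] 19 0.0877 -95.3
top purple [273.9 257.1] 22 0.0893 -154.9
scene orange [317.2 211. ] 37 0.0883 84.2
scene purple [265.9 182.1] 31 0.0868 -92.2
scene purple [317.6 185.9] 34 0.0848 143.9
scene purple [263.1 207.2] 31 0.0907 -33.4
scene purple [289.1 223.2] 29 0.0926 24.8
```

It has settled. The orange cap now reads 84.2°, which is exactly where the opposite cap stood at rest at the start, so the carousel is in its click stop. Next I release and rise.

Emit:
arm_command([
  {"jaw": 0.3,"offset": [0,0,0],"angular": [0,0,0]},
  {"jaw": 0.6,"offset": [0,0,0],"angular": [0,0,0]},
  {"jaw": 0.8,"offset": [0,0,0],"angular": [0,0,0]},
  {"jaw": 0.8,"offset": [0,0,0],"angular": [0,0,0]},
  {"jaw": 0.8,"offset": [0,0,0],"angular": [0,0,0]},
  {"jaw": 0.8,"offset": [0,0,-0.03],"angular": [0,0,0]},
  {"jaw": 0.8,"offset": [0,0,-0.06],"angular": [0,0,0]},
  {"jaw": 0.8,"offset": [0,0,-0.07],"angular": [0,0,0]},
  {"jaw": 0.8,"offset": [0,0,-0.06],"angular": [0,0,0]},
  {"jaw": 0.8,"offset": [0,0,0],"angular": [0,0,0]},
  {"jaw": 0.8,"offset": [0,0,0],"angular": [0,0,0]},
])

```text
clock: 10.17
position: [0.5237, 0.0302, 0.2401]
eef_rot: [0.195, 3.131, -0.001]
wrist_force: [-0.2, -0.2, -0.2]
width: 0.803
gripper_force: 0.0
```

```bash
python3 st.py
python3 - <<'E'
from h import *
A=np.array([.5215,.031]); b=[]
for n in("top","scene"):
    c=imaging.get_calibration(n); im=imaging.get_image(n)
    for p,a in blobs(im,100,124,90,40,4):
        w=plane(c,p,.113)[:2]
        if np.hypot(*(w-[.51,-.137]))<.04: print(n,p,a,w,np.hypot(*(w-A)))
print(toolrel([.507,-.1395,.2375],266))
E
```

```text
{'clock': np.float64(10.167), 'position': array([0.524, 0.03 , 0.24 ]), 'wrist_force': array([-0.164, -0.188, -0.213]), 'ft_torque': array([ 0.001, -0.   ,  0.034]), 'width': np.float64(0.803), 'joint_positions': array([-0.083,  0.27 , -0.248,  1.048, -0.   ,  0.041])} 172.88
top purple [290.4 232.8] 19 0.0877 -95.3
top purple [274. 257.] 21 0.0892 -154.6
scene orange [317.3 211.1] 35 0.0888 84.0
scene purple [292.3 171.8] 31 0.0847 -153.2
scene purple [265.9 182.2] 30 0.0867 -91.9
scene purple [317.6 186. ] 33 0.0845 143.7
scene purple [263.1 207.2] 31 0.0907 -33.4
scene purple [289.1 223.1] 30 0.0923 24.7
top [317.33333333 235.26666667] 15 [ 0.5059647  -0.13740436] 0.16911941121232588
scene [243.33333333 170.44444444] 27 [ 0.51550848 -0.13529063] 0.16639853040338803
[array([-0.0139, -0.3408, -0.0014]), 'yaw now', np.float64(172.88), array([ 0.0027, -0.003 , -2.0692])]
```

The bolt post is at about (0.507, −0.140), which agrees with the axis minus 172 mm along base +y (world angle about 86°). I'll move above it with the jaws closing across the slide direction.

Emit:
arm_command([
  {"jaw": 0.8,"offset": [0,-0.02,0],"angular": [0,0,0]},
  {"jaw": 0.8,"offset": [-0.002,-0.04,0],"angular": [0,0,0]},
  {"jaw": 0.8,"offset": [-0.002,-0.04,0],"angular": [0,0,0]},
  {"jaw": 0.8,"offset": [-0.002,-0.04,0],"angular": [0,0,0]},
  {"jaw": 0.8,"offset": [-0.002,-0.04,0],"angular": [0,0,0]},
  {"jaw": 0.8,"offset": [-0.002,-0.04,0],"angular": [0,0,0]},
  {"jaw": 0.8,"offset": [-0.002,-0.04,0],"angular": [0,0,0]},
  {"jaw": 0.8,"offset": [-0.002,-0.04,0],"angular": [0,0,0]},
  {"jaw": 0.8,"offset": [0,-0.03,0],"angular": [0,0,0]},
  {"jaw": 0.8,"offset": [0,-0.011,0],"angular": [0,0,0]},
])

```text
clock: 11.25
position: [0.5073, -0.1421, 0.2376]
eef_rot: [-0.199, -3.134, 0.001]
wrist_force: [-0.5, 0.2, -0.1]
width: 0.803
gripper_force: 0.0
```

Emit:
arm_command([
  {"jaw": 0.8,"offset": [0,0,0],"angular": [0,0,-0.07]},
  {"jaw": 0.8,"offset": [0,0,0],"angular": [0,0,-0.13]},
  {"jaw": 0.8,"offset": [0,0,0],"angular": [0,0,-0.13]},
  {"jaw": 0.8,"offset": [0,0,0],"angular": [0,0,-0.13]},
  {"jaw": 0.8,"offset": [0,0,0],"angular": [0,0,-0.13]},
  {"jaw": 0.8,"offset": [0,0,0],"angular": [0,0,-0.13]},
  {"jaw": 0.8,"offset": [0,0,0],"angular": [0,0,-0.13]},
  {"jaw": 0.8,"offset": [0,0,0],"angular": [0,0,-0.13]},
  {"jaw": 0.8,"offset": [0,0,0],"angular": [0,0,-0.13]},
  {"jaw": 0.8,"offset": [0,0,0],"angular": [0,0,-0.13]},
  {"jaw": 0.8,"offset": [0,0,0],"angular": [0,0,-0.13]},
  {"jaw": 0.8,"offset": [0,0,0],"angular": [0,0,-0.13]},
  {"jaw": 0.8,"offset": [0,0,0],"angular": [0,0,-0.13]},
  {"jaw": 0.8,"offset": [0,0,0],"angular": [0,0,-0.13]},
  {"jaw": 0.8,"offset": [0,0,0],"angular": [0,0,-0.13]},
  {"jaw": 0.8,"offset": [0,0,0],"angular": [0,0,-0.13]},
  {"jaw": 0.8,"offset": [0,0,0],"angular": [0,0,-0.05]},
  {"jaw": 0.8,"offset": [0,0,0],"angular": [0,0,0]},
  {"jaw": 0.8,"offset": [0,0,0],"angular": [0,0,0]},
])

```text
clock: 12.83
position: [0.5077, -0.1394, 0.2379]
eef_rot: [2.142, -2.298, -0.001]
wrist_force: [-0.5, 0.1, 0.1]
width: 0.8
gripper_force: 0.0
```

Run:
```python
from h import *
np.set_printoptions(precision=4,suppress=True)
s=telemetry.state(); c=imaging.get_calibration("wrist"); im=imaging.get_image("wrist"); cv2.imwrite("pics/w2.png",im)
print(s["clock"],s["position"],toolrel([.507,-.14,.085],266),c["xyz"],proj(c,[.507,-.14,.117]))
for p,a in blobs(im,105,120,170,60,60): print("blue",p,a,plane(c,p,.117)[:2],plane(c,p,.1)[:2])
```

```text
12.8333 [ 0.5077 -0.1394  0.2379] [array([0.0012, 0.0013, 0.306 ]), 'yaw now', np.float64(-94.02), array([ 0.0008,  0.0004, -0.0004])] [ 0.504  -0.2183  0.3802] [285.1321 194.0161]
blue [281.3257 191.3947] 304 [ 0.5097 -0.1422] [ 0.5101 -0.1373]
```

View pics/w2.png

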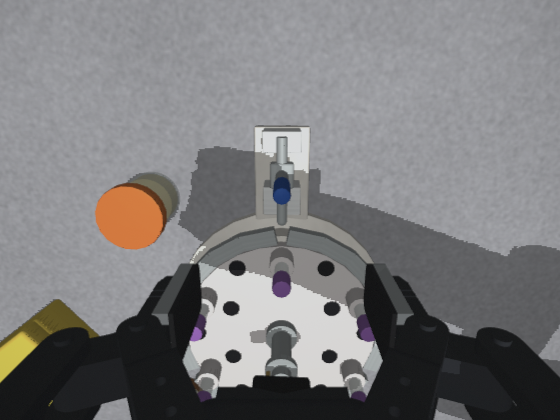

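The view shows the blue top centred at (281,191), upright in its guide with clear space either side for the fingers. That puts the post at about (0.5095, −0.1405).

Emit:
arm_command([
  {"jaw": 0.8,"offset": [0.001,-0.003,0.03],"angular": [0,0,0]},
  {"jaw": 0.8,"offset": [0,0,0.05],"angular": [0,0,0]},
  {"jaw": 0.8,"offset": [0,0,0.05],"angular": [0,0,0]},
  {"jaw": 0.8,"offset": [0,0,0.05],"angular": [0,0,0]},
  {"jaw": 0.8,"offset": [0,0,0.05],"angular": [0,0,0]},
  {"jaw": 0.8,"offset": [0,0,0.04],"angular": [0,0,0]},
  {"jaw": 0.8,"offset": [0,0,0.03],"angular": [0,0,0]},
  {"jaw": 0.8,"offset": [0,0,0.006],"angular": [0,0,0]},
  {"jaw": 0.8,"offset": [0,0,0],"angular": [0,0,0]},
  {"jaw": 0.5,"offset": [0,0,0],"angular": [0,0,0]},
  {"jaw": 0.3,"offset": [0,0,0],"angular": [0,0,0]},
  {"jaw": 0,"offset": [0,0,0],"angular": [0,0,0]},
  {"jaw": 0,"offset": [0,0,0],"angular": [0,0,0]},
  {"jaw": 0,"offset": [0,0,0],"angular": [0,0,0]},
  {"jaw": 0,"offset": [0,0,0],"angular": [0,0,0]},
  {"jaw": 0,"offset": [0,0,0],"angular": [0,0,0]},
  {"jaw": 0,"offset": [0,0,0],"angular": [0,0,0]},
])

```text
clock: 14.3
position: [0.5083, -0.1404, 0.0862]
eef_rot: [2.142, -2.296, -0.001]
wrist_force: [-4.4, 0.5, 7.5]
width: 0.151
gripper_force: 29.1
```

Post gripped. Pushing home in 2 mm rows.

Emit:
arm_command([
  {"jaw": 0,"offset": [-0.003,0,0],"angular": [0,0,0]},
  {"jaw": 0,"offset": [-0.004,0,0],"angular": [0,0,0]},
  {"jaw": 0,"offset": [-0.004,0,0],"angular": [0,0,0]},
  {"jaw": 0,"offset": [-0.004,0,0],"angular": [0,0,0]},
  {"jaw": 0,"offset": [-0.004,0,0],"angular": [0,0,0]},
  {"jaw": 0,"offset": [-0.004,0,0],"angular": [0,0,0]},
  {"jaw": 0,"offset": [-0.004,0,0],"angular": [0,0,0]},
  {"jaw": 0,"offset": [-0.003,0,0],"angular": [0,0,0]},
  {"jaw": 0,"offset": [0,0,0],"angular": [0,0,0]},
  {"jaw": 0,"offset": [0,0,0],"angular": [0,0,0]},
])

```text
clock: 15.13
position: [0.5093, -0.1269, 0.0862]
eef_rot: [2.139, -2.295, 0.002]
wrist_force: [-5.7, -4.5, 6.6]
width: 0.146
gripper_force: 29.2
```

Emit:
arm_command([
  {"jaw": 0,"offset": [-0.003,0,0],"angular": [0,0,0]},
  {"jaw": 0,"offset": [-0.003,0,0],"angular": [0,0,0]},
  {"jaw": 0,"offset": [-0.003,0,0],"angular": [0,0,0]},
  {"jaw": 0,"offset": [0,0,0],"angular": [0,0,0]},
  {"jaw": 0,"offset": [0,0,0],"angular": [0,0,0]},
  {"jaw": 0,"offset": [0,0,0],"angular": [0,0,0]},
])

```text
clock: 15.63
position: [0.5094, -0.1268, 0.0864]
eef_rot: [2.131, -2.292, 0.011]
wrist_force: [-6.9, -16.7, 4.3]
width: 0.153
gripper_force: 29.2
```

Emit:
arm_command([
  {"jaw": 0,"offset": [-0.003,0,0],"angular": [0,0,0]},
  {"jaw": 0,"offset": [-0.003,0,0],"angular": [0,0,0]},
  {"jaw": 0,"offset": [0,0,0],"angular": [0,0,0]},
  {"jaw": 0,"offset": [0,0,0],"angular": [0,0,0]},
  {"jaw": 0,"offset": [0,0,0],"angular": [0,0,0]},
])

```text
clock: 16.05
position: [0.5094, -0.1263, 0.0864]
eef_rot: [2.127, -2.291, 0.017]
wrist_force: [-8.3, -23.4, 1.7]
width: 0.151
gripper_force: 29.4
```

The bolt came to a hard stop after about 14 mm of TCP travel. I'll release, rise, and measure the post.

Emit:
arm_command([
  {"jaw": 0.3,"offset": [0,0,0],"angular": [0,0,0]},
  {"jaw": 0.6,"offset": [0,0,0],"angular": [0,0,0]},
  {"jaw": 0.8,"offset": [0,0,0],"angular": [0,0,0]},
  {"jaw": 0.8,"offset": [0,0,0],"angular": [0,0,0]},
  {"jaw": 0.8,"offset": [0.0,0,0],"angular": [0,0,0]},
  {"jaw": 0.8,"offset": [0.045,0,-0.03],"angular": [0,0,0]},
  {"jaw": 0.8,"offset": [0,0,-0.06],"angular": [0,0,0]},
  {"jaw": 0.8,"offset": [0,0,-0.07],"angular": [0,0,0]},
  {"jaw": 0.8,"offset": [0,0,-0.07],"angular": [0,0,0]},
  {"jaw": 0.8,"offset": [0,0,-0.05],"angular": [0,0,0]},
  {"jaw": 0.8,"offset": [0,0,-0.024],"angular": [0,0,0]},
  {"jaw": 0.8,"offset": [0,0,0],"angular": [0,0,0]},
  {"jaw": 0.8,"offset": [0,0,0],"angular": [0,0,0]},
])

```text
clock: 17.13
position: [0.5098, -0.14, 0.2375]
eef_rot: [-2.144, 2.296, -0.002]
wrist_force: [-0.5, 0.1, -0.2]
width: 0.802
gripper_force: 0.0
```

```bash
python3 - <<'E'
from h import *
np.set_printoptions(precision=4,suppress=True)
s=telemetry.state(); c=imaging.get_calibration("wrist"); im=imaging.get_image("wrist"); cv2.imwrite("pics/w3.png",im)
print(s["clock"],s["position"],s["eef_rot"],c["xyz"])
for p,a in blobs(im,105,120,170,60,60): print("blue",p,a,plane(c,p,.117)[:2],plane(c,p,.1)[:2])
for p,a in blobs(im,125,160,90,60,60): print("purple",p,a,plane(c,p,.114)[:2])
im2=cv2.imread("pics/w2.png")
for p,a in blobs(im2,125,160,90,60,60): print("before purple px",p,a)
cv2.imwrite("pics/w23.png",np.hstack([cv2.resize(i[100:310,180:380],None,fx=2,fy=2) for i in(im2,im)]))
E
python3 st.py
```

```text
17.1333 [ 0.5098 -0.14    0.2375] [-2.1436  2.2958 -0.0017] [ 0.506  -0.2188  0.3798]
blue [284.0701 208.3659] 328 [ 0.5109 -0.1296] [ 0.5112 -0.1238]
purple [283.5968 284.8196] 377 [ 0.5157 -0.0625]
purple [199.2905 329.0203] 296 [ 0.5906 -0.0245]
purple [366.3291 330.0886] 237 [ 0.4478 -0.0139]
purple [204.9773 395.8864] 88 [0.5953 0.0479]
purple [360.1867 396.3467] 75 [0.4533 0.0579]
before purple px [280.9468 283.8298] 376
before purple px [198.     328.9694] 229
before purple px [364.7483 328.5862] 290
before purple px [203.7253 395.6264] 91
before purple px [358.7778 395.8889] 90
{'clock': np.float64(17.183), 'position': array([ 0.509, -0.14 ,  0.236]), 'wrist_force': array([ 0.676, -0.473, -0.454]), 'ft_torque': array([ 0.027,  0.014, -0.02 ]), 'width': np.float64(0.802), 'joint_positions': array([-0.408,  0.283, -0.24 ,  1.049,  0.   , -1.91 ])} -93.94
top orange [232.5 228.7] 14 0.087 87.3
top purple [249.2 204.8] 19 0.0851 25.9
top purple [278. 207.] 21 0.0861 -35.6
top purple [290.5 233. ] 16 0.0882 -95.7
top purple [245. 255.] 21 0.0891 147.0
top purple [274.2 257.4] 16 0.0907 -154.6
scene orange [317.4 211.2] 30 0.0893 84.0
scene purple [292.3 172.1] 36 0.0835 -153.2
scene purple [265.9 182.9] 30 0.0852 -90.4
scene purple [317.7 185.8] 30 0.0851 144.1
scene purple [263.  207.1] 32 0.0909 -33.6
scene purple [289.1 222.9] 28 0.0918 24.7
```

View pics/w23.png

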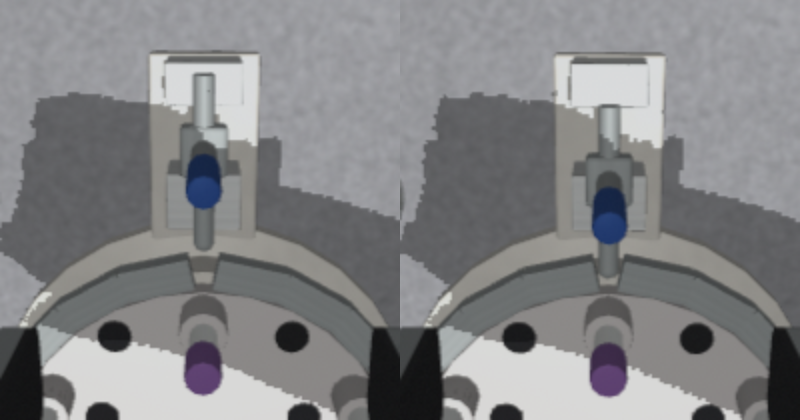

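The left half is before and the right half after. The post moved from crop y 190 to 218 and the rod tip is now inside the notch at (608,275). I measure 13–14 mm of travel, which is too close to the 13.5 mm limit to trust. I'll regrip firmly and lower, and push harder.

Emit:
arm_command([
  {"jaw": 0.8,"offset": [-0.026,-0.001,0.03],"angular": [0,0,0]},
  {"jaw": 0.8,"offset": [0,0,0.05],"angular": [0,0,0]},
  {"jaw": 0.8,"offset": [0,0,0.05],"angular": [0,0,0]},
  {"jaw": 0.8,"offset": [0,0,0.05],"angular": [0,0,0]},
  {"jaw": 0.8,"offset": [0,0,0.05],"angular": [0,0,0]},
  {"jaw": 0.8,"offset": [0,0,0.05],"angular": [0,0,0]},
  {"jaw": 0.8,"offset": [0,0,0.03],"angular": [0,0,0]},
  {"jaw": 0.8,"offset": [0,0,0.005],"angular": [0,0,0]},
  {"jaw": 0.8,"offset": [0,0,0],"angular": [0,0,0]},
  {"jaw": 0.5,"offset": [0,0,0],"angular": [0,0,0]},
  {"jaw": 0.3,"offset": [0,0,0],"angular": [0,0,0]},
  {"jaw": 0,"offset": [0,0,0],"angular": [0,0,0]},
  {"jaw": 0,"offset": [0,0,0],"angular": [0,0,0]},
  {"jaw": 0,"offset": [0,0,0],"angular": [0,0,0]},
  {"jaw": 0,"offset": [0,0,0],"angular": [0,0,0]},
  {"jaw": 0,"offset": [0,0,0],"angular": [0,0,0]},
  {"jaw": 0,"offset": [0,0,0],"angular": [0,0,0]},
], grip_force=80)

```text
clock: 18.75
position: [0.5093, -0.1275, 0.0807]
eef_rot: [2.141, -2.295, -0.001]
wrist_force: [-6.5, -0.3, 9.4]
width: 0.141
gripper_force: 77.8
```

Emit:
arm_command([
  {"jaw": 0,"offset": [-0.004,0,0],"angular": [0,0,0]},
  {"jaw": 0,"offset": [-0.004,0,0],"angular": [0,0,0]},
  {"jaw": 0,"offset": [-0.004,0,0],"angular": [0,0,0]},
  {"jaw": 0,"offset": [0,0,0],"angular": [0,0,0]},
  {"jaw": 0,"offset": [0,0,0],"angular": [0,0,0]},
  {"jaw": 0,"offset": [0,0,0],"angular": [0,0,0]},
])

```text
clock: 19.25
position: [0.5093, -0.1274, 0.0809]
eef_rot: [2.131, -2.292, 0.011]
wrist_force: [-9.6, -17.6, 5.7]
width: 0.14
gripper_force: 78.0
```

Emit:
arm_command([
  {"jaw": 0,"offset": [-0.004,0,0],"angular": [0,0,0]},
  {"jaw": 0,"offset": [-0.004,0,0],"angular": [0,0,0]},
  {"jaw": 0,"offset": [-0.003,0,0],"angular": [0,0,0]},
  {"jaw": 0,"offset": [0,0,0],"angular": [0,0,0]},
  {"jaw": 0,"offset": [0,0,0],"angular": [0,0,0]},
  {"jaw": 0,"offset": [0,0,0],"angular": [0,0,0]},
])

```text
clock: 19.75
position: [0.5093, -0.1273, 0.0811]
eef_rot: [2.121, -2.289, 0.022]
wrist_force: [-12.3, -34.1, 3.1]
width: 0.143
gripper_force: 78.0
```

```bash
python3 st.py
python3 - <<'E'
from h import *
# sub-pixel-ish post travel from fixed cameras: blue blob before / now at several heights
for n in("top","scene"):
    c=imaging.get_calibration(n)
    for t,im in(("before",cv2.imread(f"pics/{n}0.png")),("now",imaging.get_image(n))):
        for p,a in blobs(im,100,124,90,40,4):
            w=plane(c,p,.105)[:2]
            if np.hypot(*(w-[.51,-.13]))<.04: print(n,t,p,a,w)
E
```

```text
{'clock': np.float64(19.75), 'position': array([ 0.509, -0.127,  0.081]), 'wrist_force': array([-12.262, -34.102,   3.061]), 'ft_torque': array([-5.902,  2.189,  0.183]), 'width': np.float64(0.143), 'joint_positions': array([-0.371,  0.433, -0.461,  0.674, -0.025, -1.866])} -94.36
top orange [232.5 228.7] 14 0.087 87.3
top purple [249.2 204.8] 19 0.0851 25.9
top purple [278. 207.] 21 0.0861 -35.6
top purple [290.6 232.9] 17 0.0884 -95.5
top purple [245. 255.] 21 0.0891 147.0
top purple [274.  257.5] 16 0.0905 -155.0
scene orange [317.4 211.2] 30 0.0893 84.0
scene purple [292.4 172.2] 33 0.0833 -153.5
scene purple [265.9 182.9] 30 0.0852 -90.4
scene purple [317.8 185.5] 33 0.0858 144.7
scene purple [262.9 207. ] 35 0.091 -33.9
scene purple [289.1 222.9] 28 0.0918 24.7
top before [317.35714286 235.14285714] 14 [ 0.5068025  -0.13823214]
scene before [243.33333333 170.44444444] 27 [ 0.51061438 -0.13860781]
scene now [248.53846154 171.76923077] 13 [ 0.50684302 -0.1226317 ]
```

It holds firm at 34 N, so this is a hard stop. I'll check the travel precisely from the bright top disc, at exactly z = 0.117, and the rod's rear end in the two wrist pictures. The calibration at those moments is rebuilt from the tool poses.

Run:
```python
from h import *
np.set_printoptions(precision=4,suppress=True)
c=imaging.get_calibration("wrist"); s=telemetry.state()
Rt=R.from_rotvec(s["eef_rot"]); Rc=R.from_rotvec(c["rotation"])
rel=Rt.inv()*Rc; t=Rt.inv().apply(c["xyz"]-s["position"]); print("cam in tool",t)
for f,pos,rv in(("w2",[.5077,-.1394,.2379],[2.142,-2.298,-.001]),("w3",[.5098,-.14,.2375],[-2.1436,2.2958,-.0017])):
    T=R.from_rotvec(rv); cc=dict(intrinsics=c["intrinsics"],xyz=np.array(pos)+T.apply(t),rotation=(T*rel).as_rotvec())
    im=cv2.imread(f"pics/{f}.png"); hsv=cv2.cvtColor(im,cv2.COLOR_BGR2HSV)
    m=cv2.inRange(hsv,(105,150,95),(120,255,255)); n,_,st,ce=cv2.connectedComponentsWithStats(m[150:250,240:320]); i=1+st[1:,4].argmax()
    p=ce[i]+[240,150]; print(f,cc["xyz"],"disc",p,st[i],plane(cc,p,.117))
    for nm,q,z in (("cap",[blobs(im,125,160,90,60,60)[0][0]],.108),):
        print(nm,plane(cc,q[0],z))
    g=cv2.cvtColor(im,cv2.COLOR_BGR2GRAY)[120:165,int(p[0])-1:int(p[0])+3].mean(1); print(g.round().astype(int))
```

```text
cam in tool [ 0.0788 -0.0017 -0.1423]
w2 [ 0.504  -0.2182  0.3802] disc [281.2995 195.7633] [ 33  38  17  16 207] [ 0.51   -0.1388  0.117 ]
cap [ 0.5159 -0.059   0.108 ]
[153 152 149 149 151 123 104 168 108  95  97 144 214 218 218 218 159  86
 174 184 183 183 184 184 183 180 182 182 182 183 183 182 182 182 182 182
 182 182 182 181 182 182 182 166 160]
w3 [ 0.506  -0.2187  0.3798] disc [284.2374 213.5808] [ 37  56  16  16 198] [ 0.511  -0.1253  0.117 ]
cap [ 0.5159 -0.0589  0.108 ]
[154 152 151 148 149 152 101 148 150 104  96  97 202 217 218 218 218 218
 218 218 218 218 218 218 218 218 218 218 218 218 218 218 109  96 174 181
 182 181 181 181 181 181 180 180 181]
```

The post travelled 13.5 mm to its hard stop. It now stands 154–157 mm from the axis: 156.6 mm from the axis fit, or 154.3 mm from the neighbouring cap at 88 mm. Fully home is 156 mm, so it must have started about 2 mm in, since the start radius measured 170 mm rather than 172 mm. The bolt is home; I'll release and clear.

Emit:
arm_command([
  {"jaw": 0.3,"offset": [0,0,0],"angular": [0,0,0]},
  {"jaw": 0.6,"offset": [0,0,0],"angular": [0,0,0]},
  {"jaw": 0.8,"offset": [0,0,0],"angular": [0,0,0]},
  {"jaw": 0.8,"offset": [0,0,0],"angular": [0,0,0]},
  {"jaw": 0.8,"offset": [0,0,0],"angular": [0,0,0]},
  {"jaw": 0.8,"offset": [0,0,-0.04],"angular": [0,0,0]},
  {"jaw": 0.8,"offset": [0,0,-0.07],"angular": [0,0,0]},
  {"jaw": 0.8,"offset": [0,0,-0.07],"angular": [0,0,0]},
  {"jaw": 0.8,"offset": [0,0,-0.07],"angular": [0,0,0]},
  {"jaw": 0.8,"offset": [0,0,-0.05],"angular": [0,0,0]},
  {"jaw": 0.8,"offset": [0.04,0,0],"angular": [0,0,0]},
  {"jaw": 0.8,"offset": [0.02,0,0],"angular": [0,0,0]},
  {"jaw": 0.8,"offset": [0,0,0],"angular": [0,0,0]},
  {"jaw": 0.8,"offset": [0,0,0],"angular": [0,0,0]},
])

```text
clock: 21.17
position: [0.5088, -0.1454, 0.2286]
eef_rot: [2.142, -2.298, -0.004]
wrist_force: [-0.3, -0.0, -0.2]
width: 0.796
gripper_force: 0.0
```

```bash
python3 st.py
python3 - <<'E'
from h import *
np.set_printoptions(precision=4,suppress=True)
s=telemetry.state(); c=imaging.get_calibration("wrist"); im=imaging.get_image("wrist"); print(s["position"])
def disc(lo,hi,v,z,box):
    x0,x1,y0,y1=box; m=cv2.inRange(cv2.cvtColor(im,cv2.COLOR_BGR2HSV)[y0:y1,x0:x1],(lo,90,v),(hi,255,255))
    n,_,st,ce=cv2.connectedComponentsWithStats(m); i=1+st[1:,4].argmax(); p=ce[i]+[x0,y0]; print(p,st[i],plane(c,p,z)); return plane(c,p,z)
b=disc(105,120,95,.117,(240,330,170,290)); q=proj(c,[.5155,-.059,.114]).astype(int); print(q)
k=disc(125,160,60,.114,(q[0]-25,q[0]+25,q[1]-35,q[1]+25)); print("post-axis",np.linalg.norm((b-k)[:2])+.088)
cv2.imwrite("pics/w4.png",im)
for n in("top","scene"):
    c=imaging.get_calibration(n)
    for f in(cv2.imread(f"pics/{n}0.png"),imaging.get_image(n)):
        print(n,[(p.round(0),a) for p,a in blobs(f,3,18,120,40,100)+blobs(f,105,120,120,40,100)])
E
```

```text
{'clock': np.float64(21.167), 'position': array([ 0.509, -0.145,  0.229]), 'wrist_force': array([-0.274, -0.037, -0.168]), 'ft_torque': array([ 0.008,  0.015, -0.011]), 'width': np.float64(0.796), 'joint_positions': array([-0.418,  0.291, -0.249,  1.033,  0.001, -1.919])} -94.02
top orange [232.5 228.7] 14 0.087 87.3
top purple [249.1 205. ] 20 0.0849 26.1
top purple [278. 207.] 21 0.0861 -35.6
top purple [290.5 233. ] 16 0.0882 -95.7
top purple [245. 255.] 21 0.0891 147.0
top purple [273.7 257.1] 18 0.0891 -155.2
scene orange [317.4 211.1] 29 0.0891 84.2
scene purple [292.4 171.9] 37 0.0841 -153.5
scene purple [266.  182.8] 31 0.0852 -90.7
scene purple [317.7 185.8] 30 0.0851 144.1
scene purple [263.1 207.2] 31 0.0907 -33.4
scene purple [289.1 223. ] 27 0.0922 24.8
[ 0.5089 -0.1449  0.2286]
[283.0383 223.8086] [ 35  46  17  16 209] [ 0.511  -0.1252  0.117 ]
[282 299]
[282.3941 295.1946] [ 17  18  18  27 406] [ 0.5157 -0.0629  0.114 ]
post-axis 0.1504717657536015
top [(array([307., 191.]), np.int32(309)), (array([ 68., 122.]), np.int32(2466)), (array([223., 188.]), np.int32(143))]
top [(array([307., 191.]), np.int32(309)), (array([ 68., 122.]), np.int32(2543)), (array([223., 188.]), np.int32(143))]
scene [(array([38., 20.]), np.int32(650)), (array([226., 216.]), np.int32(324)), (array([306., 254.]), np.int32(187)), (array([372., 268.]), np.int32(244)), (array([437., 412.]), np.int32(1056))]
scene [(array([38., 20.]), np.int32(723)), (array([226., 216.]), np.int32(336)), (array([306., 254.]), np.int32(189)), (array([372., 268.]), np.int32(244)), (array([436., 412.]), np.int32(1097))]
```

View pics/w4.png

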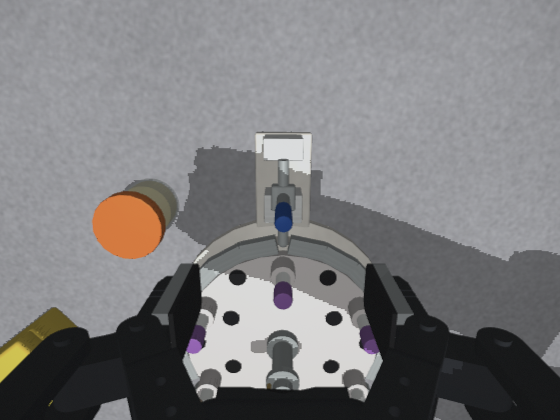

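The view shows the post top at (283,224), the bolt rod inside the notch, and nothing touching the gripper. The cup, jar and tip box blobs haven't moved, and the orange cap still reads 84.2°. Handing in.

```bash
python3 -c "
from rig import ctrl; print(ctrl.hand_in())"
```

```text
the job is handed in; nothing more can be done
None
```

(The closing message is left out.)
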